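# Change the flanged barrels in a bench shaker

## Task

Change over the shaker: fold its yellow gate fully open, slide every used barrel (red cap) out of its slot and stand it upright in the red tray, and slide every fresh barrel (green cap) into a slot of its own, its foot flange under the slotted plate and fully home against the back stop. Only when all barrels have been changed, fold the gate back upright until it is fully shut. Some barrels may be absent; leave the other things on the bench where they are.

Things in the scene. Friction and masses are not known exactly. Their poses are not given: they have to be found in the camera images.
- shaker: White bench shaker, fixed, 160 x 268 mm; origin under its centre, x axis horizontally into the slots, y left, z up. Its flat grey deck is 50 mm above the bench. Its front (-x) half is a bare apron, 70 mm deep, between the gate's hinge line (x = -77) and the slotted plate (from x = -3): barrels are set down and lifted off there, at about x = -45 (all mm).
- seat1 (a point): Seat of the right-hand (-y) slot: point on the deck where the centre of a barrel's underside lies when fully home, at shaker x = 40, y = -78 mm. Axes as the shaker's. Blue slotted plate 10 to 16 mm above the deck, over each flange; slots 46 mm wide, rounded lead-in, open to the front (-x).
- seat2 (a point): Seat of the middle slot, as seat1, at shaker x = 40, y = 0 mm. Below the plate each channel is 66 mm wide: a flange slides along the deck under the plate and cannot be lifted out. A back stop 16 mm high meets the flange 31 mm behind the seat's point (1 mm play).
- seat3 (a point): Seat of the left-hand (+y) slot, as seat1, at shaker x = 40, y = 78 mm.
- gate (a joint): Yellow flat gate along the front of the deck, 250 mm wide, 60 mm high, 8 mm thick, hinged along its lower edge at deck height (50 mm above the bench). 0 rad = shut, upright, against its stop; grows as it folds outwards (to the shaker's -x) to its open stop at 1.0 rad. Stiff hinge, stays where it is left, about 0.1 N m; push it with the fingers from either face.
- gate_edge (a point): Middle of the gate's free (upper) edge, 61 mm from the hinge line. Its axes turn with the gate and equal the seats' axes when the gate is shut.
- fresh1_c (a point): Barrel 100 mm tall: round body of 40 mm diameter, round foot flange of 60 mm diameter and 6 mm thick at its bottom, about 0.14 kg, starts upright. Point: its centre, 50 mm above its underside; z axis up along the barrel. Green cap and ring: a fresh barrel, waiting on the brown liner; may be absent.
- fresh2_c (a point): Barrel 100 mm tall: round body of 40 mm diameter, round foot flange of 60 mm diameter and 6 mm thick at its bottom, about 0.14 kg, starts upright. Point: its centre, 50 mm above its underside; z axis up along the barrel. Green cap and ring: a fresh barrel, waiting on the brown liner; may be absent.
- fresh3_c (a point): Barrel 100 mm tall: round body of 40 mm diameter, round foot flange of 60 mm diameter and 6 mm thick at its bottom, about 0.14 kg, starts upright. Point: its centre, 50 mm above its underside; z axis up along the barrel. Green cap and ring: a fresh barrel, waiting on the brown liner; may be absent.
- used1_c (a point): Barrel 100 mm tall: round body of 40 mm diameter, round foot flange of 60 mm diameter and 6 mm thick at its bottom, about 0.14 kg, starts upright. Point: its centre, 50 mm above its underside; z axis up along the barrel. Red cap and ring: a used barrel, at the start home in slot 1 of the shaker; may be absent.
- used2_c (a point): Barrel 100 mm tall: round body of 40 mm diameter, round foot flange of 60 mm diameter and 6 mm thick at its bottom, about 0.14 kg, starts upright. Point: its centre, 50 mm above its underside; z axis up along the barrel. Red cap and ring: a used barrel, at the start home in slot 2 of the shaker; may be absent.
- used3_c (a point): Barrel 100 mm tall: round body of 40 mm diameter, round foot flange of 60 mm diameter and 6 mm thick at its bottom, about 0.14 kg, starts upright. Point: its centre, 50 mm above its underside; z axis up along the barrel. Red cap and ring: a used barrel, at the start home in slot 3 of the shaker; may be absent.
- tray_floor (a point): Centre of the inner floor (5 mm above the bench) of the red open discard tray, fixed, inside 160 mm along x by 210 mm along y, rim 30 mm above the bench, walls 5 mm.
- liner: Brown paper bench liner, fixed, 220 x 220 x 3 mm, origin under its centre; the fresh barrels start on it. Liner and tray lie one left and one right of the shaker, either way round.
- washbottle_c (a point): White wash bottle, 68 mm diameter, 150 mm tall, stands loose on the bench as a bystander; point: its centre, half-way up.
- tuberack_c (a point): Green test-tube rack with tubes, 80 x 200 x 70 mm (tubes to 106 mm), stands loose on the bench as a bystander; point: its centre, half-way up of the rack.
- dishes_c (a point): Stack of culture dishes, 92 mm diameter, 32 mm high, stands loose on the bench as a bystander; point: its centre, half-way up.
- burner_c (a point): Burner, dark steel, foot 90 mm diameter, 150 mm tall, stands loose on the bench as a bystander; point: its centre, half-way up.
Mind the look-alikes: they are no part of the job. What is shaped like the part that bears used1_c but orange is not meant. Leave any turquoise look-alike of the part that bears fresh3_c alone.

How it is judged:
By the outcome, as a careful person would: the job done as asked, in the order asked, and still so for the second after the job is handed in, with the robot touching nothing.
Of fresh1, fresh2, fresh3 only 2 to 3 are there at a start; the rules pass over those that are not, and their reading is None.
Of used1, used2, used3 only 2 to 3 are there at a start; the rules pass over those that are not, and their reading is None.
At some moment in a run one of fresh1, fresh2, fresh3 may be knocked a few centimetres aside while the robot is not near it.
It also fails if it takes over 210 s, if anything falls off the work surface, if the arm or the gripper's body presses on something with over 40 N, if the wrist force passes 120 N, or if a joint passes its speed limit or range.

## Robot

A 6-joint arm with a two-finger parallel gripper is mounted at the origin on the work surface. World frame = base frame: x ahead of the robot, y to its left, z up, the work surface at z = 0. Lengths are in m, angles in rad, forces in N, time in s.
With the tool pointing down it reaches from about 0.325 to 0.925 m from the base axis. Payload 3.1 kg.
Tool frame: the origin (TCP) lies midway between the tips of the shut fingers; the grasp point (between the pads) lies grip_depth behind it (grip_depth is the distance from the TCP to the grasp point, in m); z points along the fingers, y is the line along which they close (so a half turn about z gives the same grasp; the last joint's range is limited). The gripper opens to 85 mm and grips with 20 to 120 N. Pads are 22 mm wide; open, the fingers measure 114 mm over their backs; the gripper's body (76 mm by 85 mm) begins 54 mm behind the grasp point. The pads swing forward as they close: fully open they stand 13 mm farther back than shut.
Start: joints at [-1.215, 0.217, 1.613, -0, 1.311, -0.112], TCP at [0.282, -0.558, 0.231] pointing down, gripper open.
Joint ranges: [-2.75, 2.75], [-0.78, 2.1], [0.31, 2.55], [-1.13, 4.27], [0.13, 2.63], [-2.58, 2.58]. Speed limits (rad/s): [2.79, 2.79, 3.14, 3.14, 3.14, 3.14].

## Interface

Orientations are given as a unit quaternion [w, x, y, z].
In Python, from station import * gives the robot as it stands.
- The arm moves only by the shell command python3 -m inch 'ROWS' [OPENING] [FORCE]. ROWS is a JSON object of lists of equal length, an entry for each row: "travel": the shift along the world's x, y, z in mm, a list of three; "turn": the turn about the world's z in degrees. In form: {"travel": [[x, y, z], ...], "turn": [turn, ...]}. A call has 1 to 20 rows; each row shifts and turns the commanded pose from where the row before left it; what a row does not reach is not made up. A row lasts 1/12 s, in which the tool goes at most 41.7 mm and 7.16 degrees, less where a joint would pass 70% of its speed; a pose out of reach is approached as far as the arm can. A call with a gripper value outside its range is refused whole. OPENING is the finger opening in mm, from 0 to 85.4, set as the call begins (- or left out, the last holds). The fingers move at their own pace and stop on an object; FORCE is the grip in N (left out, the last holds). Time passes only in rows, so rows that do not move let the fingers close. It gives the time, the measured TCP pose, the force and the opening at its end, in the units of the state.
- read_state(): the state, without advancing time (a new reading comes with each control period).
- capture(name): name is "side" or "top"; returns (picture, depth): 480x640x3 uint8, red, green, blue; 480x640 float32, m along the optical axis (not along the pixel's ray), 0 where there is no reading.
- calibration(name): a dict with "fx", "fy", "cx", "cy" (pixels), "k1" (the pictures are not rectified: a ray, as slopes to the right and down, at radius r is drawn at 1 + k1 r^2 times it, then the intrinsics apply), "rvec" (rotation vector, rad) and "tvec" (3), from world to camera coordinates, as OpenCV has them. Camera axes: x right, y down, z forward; pixel columns grow to the right and rows downward; lengths in m; the calibration is good to about 2 mm. A picture is of the moment at which its call begins. calibration takes no time and is no camera call.
- job_done(): hands the job in, once; it reports no verdict.
Trained networks look in the newest picture that a camera, given by its name, has taken for a name from the list of things; names that differ only in an ending like _2 or _b are one class to them, and where a whole thing is asked for, a point or a joint stands for the part that bears it (a point fixed in the world has none). Each returns a list of dicts, best first, with "score" (0 to 1); they miss things now and then, are a little off and sometimes report something else, mostly with a low value. They report only what shows in the picture. A call takes as long as a camera call. They do not tell look-alikes from the thing itself.
- look_for(camera, thing): "position" ([column, row] in pixels, amid what is visible of it).
- landmark_of(camera, thing): "position" ([column, row] in pixels: a listed point, or the origin of a listed thing).
The state is a dict: "time_s": time; "joints": joint angles; "dq": joint speeds; "tau": joint torques, N m; "tool_pos": TCP position; "tool_rot": TCP orientation; "contact_force": force on the tool from outside, world axes, zero at the start; "torque": the same for the moment, N m; "gripper_width": finger opening in m.
Only numpy, scipy, OpenCV 4.12 (cv2) and the standard library are available. Lean on these libraries where they do the work, as an engineer would, in place of code of your own. Each camera call takes 0.05 s, during which the arm holds its last target. There are 200 camera calls.

## Working session

There is one attempt and no reset: what is moved stays moved. The work goes in short steps, Python scripts to look and compute and a shell command to move; the robot and the scene stay as the last step left them, time stands still between calls to the robot, and variables do not carry over. Pictures are saved under pics/ and viewed, on a budget of 14 in all, crops included, one or two more only if the job needs it, and the job is handed in when it is done.

```bash
mkdir -p pics; ls; cat > h.py <<'E'
from station import *
import numpy as np, cv2
def cam(n):
    c=calibration(n); R=cv2.Rodrigues(np.array(c["rvec"],float))[0]; return c,R,np.array(c["tvec"],float).ravel()
def ray(n,p):
    c,R,t=cam(n); x=(p[0]-c["cx"])/c["fx"]; y=(p[1]-c["cy"])/c["fy"]
    a,b=x,y
    for _ in range(20):
        s=1+c["k1"]*(a*a+b*b); a,b=x/s,y/s
    return np.array([a,b,1.]),R,t
def at_z(n,p,z):
    d,R,t=ray(n,p); o=-R.T@t; w=R.T@d; return o+w*(z-o[2])/w[2]
def at_d(n,p,depth):
    d,R,t=ray(n,p); return R.T@(d*depth-t)
def cloud(n,depth):
    c,R,t=cam(n); v,u=np.mgrid[0:480,0:640]
    x=(u-c["cx"])/c["fx"]; y=(v-c["cy"])/c["fy"]; a,b=x,y
    for _ in range(20):
        s=1+c["k1"]*(a*a+b*b); a,b=x/s,y/s
    P=np.stack([a*depth,b*depth,depth],-1)-t
    P=P@R; P[depth==0]=np.nan; return P
def save(n,im): cv2.imwrite("pics/"+n+".png",im[...,::-1])
E
python3 - <<'E'
from h import *
for n in("top","side"):
    im,d=capture(n); save(n+"0",im); np.save(n+"0.npy",d)
    c,R,t=cam(n); print(n,-R.T@t,c["fx"])
    for th in ["shaker","gate_edge","tray_floor","liner","fresh1_c","used1_c","seat1","seat2","seat3"]:
        for r in landmark_of(n,th)[:4]:
            print(th,np.round(r["position"]),round(r["score"],2),np.round(at_z(n,r["position"],{"shaker":0,"gate_edge":.11,"tray_floor":.005,"liner":0,"fresh1_c":.053,"used1_c":.1}.get(th,.05)),3))
s=read_state();print(s)
E
```

```text
pics
top [0.35280756 0.0208935  1.33067216] 597.9510810585722
shaker [343. 222.] 0.86 [ 0.603 -0.006  0.   ]
shaker [192. 249.] 0.68 [0.542 0.333 0.   ]
gate_edge [341. 252.] 0.97 [ 0.52  -0.001  0.11 ]
tray_floor [480. 277.] 0.58 [ 0.481 -0.308  0.005]
liner [381. 202.] 0.69 [ 0.651 -0.094  0.   ]
liner [201. 282.] 0.6 [0.468 0.308 0.   ]
fresh1_c [196. 251.] 0.71 [0.53  0.311 0.053]
used1_c [384. 202.] 0.75 [ 0.628 -0.09   0.1  ]
used1_c [306. 148.] 0.67 [0.747 0.076 0.1  ]
used1_c [408. 327.] 0.61 [ 0.369 -0.136  0.1  ]
seat1 [310. 196.] 0.98 [0.653 0.067 0.05 ]
seat1 [346. 202.] 0.73 [ 0.64  -0.011  0.05 ]
seat1 [379. 206.] 0.68 [ 0.631 -0.084  0.05 ]
seat1 [381. 204.] 0.3 [ 0.636 -0.089  0.05 ]
seat2 [310. 196.] 0.98 [0.653 0.067 0.05 ]
seat2 [346. 202.] 0.73 [ 0.64  -0.011  0.05 ]
seat2 [379. 206.] 0.68 [ 0.631 -0.084  0.05 ]
seat2 [381. 204.] 0.3 [ 0.636 -0.089  0.05 ]
seat3 [310. 196.] 0.98 [0.653 0.067 0.05 ]
seat3 [346. 202.] 0.73 [ 0.64  -0.011  0.05 ]
seat3 [379. 206.] 0.68 [ 0.631 -0.084  0.05 ]
seat3 [381. 204.] 0.3 [ 0.636 -0.089  0.05 ]
side [0.20511733 0.97448029 0.8
[... 774 characters left out ...]
 0.67 [ 0.635 -0.01   0.05 ]
{'time_s': 1.0, 'joints': array([-1.21519641e+00,  2.16859553e-01,  1.61340434e+00,  2.40576728e-05,
        1.31128928e+00, -1.12187956e-01]), 'dq': array([ 0.00057858,  0.00101038,  0.00153809, -0.00175267,  0.00132421,
        0.00086338]), 'tau': array([-3.09229172e-04, -3.96904671e+01, -3.04265749e+01, -2.27689461e-04,
        6.41787592e-04,  3.43950852e-06]), 'tool_pos': array([ 0.281859 , -0.5578533,  0.2313231]), 'tool_rot': array([1.81821499e-05, 9.72772000e-01, 2.31764179e-01, 1.39366381e-05]), 'contact_force': array([ 0.18709202,  0.48079556, -0.26415668]), 'torque': array([-0.01230527, -0.01780401,  0.04184972]), 'gripper_width': 0.08555174363727652}
```

View pics/top0.png

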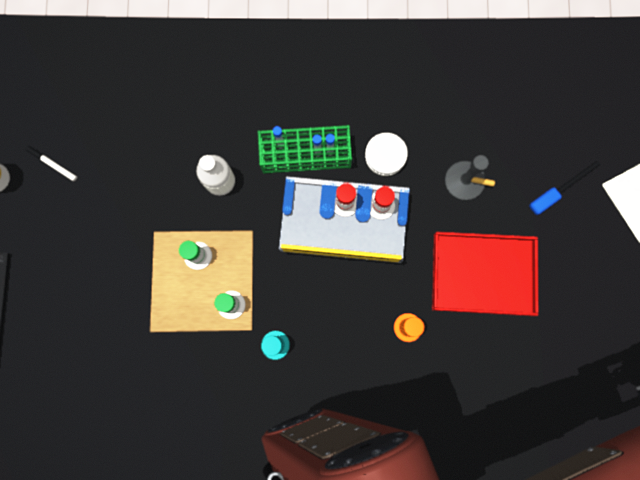

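View pics/side0.png

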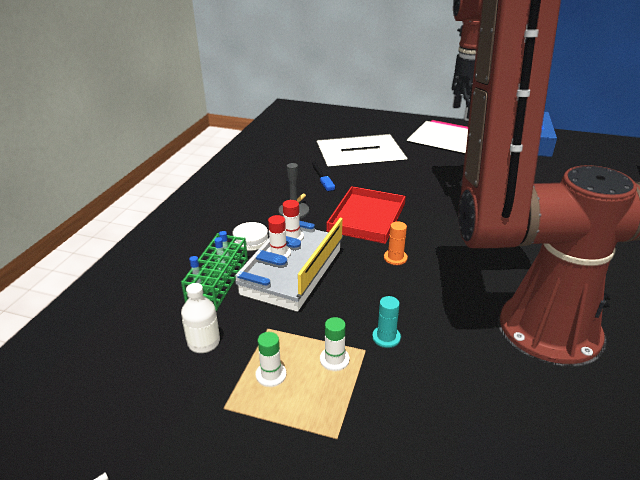

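Two used barrels sit in the middle slot (346,192) and right slot (384,196). Two fresh ones are on the liner, at (190,250) and (224,302). The orange (409,327) and turquoise (275,345) look-alikes stand off to the side and are not mine to touch. Slot 3 is empty. Next I measure exact poses from the depth images.

```bash
cat >> h.py <<'E'
from scipy.optimize import least_squares
def blobs(n,im,P,kind,zr,minpx=15):
    hsv=cv2.cvtColor(im,cv2.COLOR_RGB2HSV); H,S,V=[hsv[...,i].astype(int) for i in range(3)]
    m={"red":((H<6)|(H>174))&(S>150)&(V>70),"green":(H>50)&(H<75)&(S>140)&(V>60),"yellow":(H>22)&(H<33)&(S>150)&(V>90),"blue":(H>100)&(H<120)&(S>130)&(V>60)}[kind]
    m&=(P[...,2]>zr[0])&(P[...,2]<zr[1])
    k,l,st,ce=cv2.connectedComponentsWithStats(m.astype(np.uint8)); out=[]
    for i in range(1,k):
        if st[i,4]>=minpx: out.append((ce[i],st[i,4],P[l==i]))
    return out
def caps(n,kind,lo=.09,hi=.3):
    im,d=capture(n);P=cloud(n,d);res=[]
    for ce,a,p in blobs(n,im,P,kind,(lo,hi)):
        zt=np.percentile(p[:,2],92); q=p[p[:,2]>zt-.006]
        (cx,cy),r=cv2.minEnclosingCircle(q[:,:2].astype(np.float32))
        res.append((np.round(ce),a,np.round([cx,cy,zt,r],4),np.round(np.median(q,0),4)))
    return res
E
python3 - <<'E'
from h import *
import station; print(getattr(station,'grip_depth',None))
for k in("red","green"):
  for n in("top","side"):
    for r in caps(n,k,.08 if k=="green" else .12,.18): print(k,n,*r)
im,d=capture("top");P=cloud("top",d)
for k,z in(("yellow",(.09,.13)),("blue",(.055,.075)),("red",(.02,.04))):
    for ce,a,p in blobs("top",im,P,k,z):
        (c,s,ang)=cv2.minAreaRect((p[:,:2]*1000).astype(np.float32)); print(k,np.round(ce),a,np.round(c),np.round(s),round(ang,1),np.median(p[:,2]).round(4))
E
```

```text
0.0187
red top [346. 193.] 302 [ 0.636  -0.0089  0.1535  0.0196] [ 0.6362 -0.0093  0.1507]
red top [384. 197.] 309 [ 0.6309 -0.0872  0.1536  0.0202] [ 0.6302 -0.0863  0.1505]
red side [291. 208.] 240 [ 0.6313 -0.0834  0.1504  0.0214] [ 0.631  -0.0815  0.1488]
red side [276. 224.] 265 [ 0.6376 -0.0051  0.1507  0.0224] [ 0.6363 -0.0032  0.1492]
green top [189. 250.] 282 [0.5243 0.3154 0.1075 0.0198] [0.5244 0.3144 0.1043]
green top [224. 302.] 276 [0.4171 0.2379 0.1075 0.0188] [0.4175 0.2373 0.1049]
green side [335. 328.] 388 [0.417  0.2415 0.104  0.0207] [0.417  0.244  0.1023]
green side [268. 343.] 389 [0.5256 0.3182 0.1044 0.0214] [0.525  0.3226 0.1027]
yellow [341. 252.] 463 [521.  -0.] [248.   8.] 85.0 0.1111
blue [288. 197.] 296 [647. 114.] [19. 78.] 85.4 0.0668
blue [327. 201.] 437 [636.  29.] [31. 74.] 84.0 0.0668
blue [363. 204.] 457 [632. -49.] [29. 78.] 84.6 0.0667
blue [403. 208.] 285 [ 622. -133.] [19. 73.] 84.6 0.0664
red [488. 272.] 1027 [ 489. -315.] [221. 170.] 87.6 0.0293
```

```bash
python3 -m inch '{"travel":[[13.5,27.8,0],[13.5,27.8,0],[13.5,27.8,0],[13.5,27.8,0],[13.5,27.8,0],[13.5,27.8,0],[13.5,27.8,0],[13.5,27.8,0],[13.5,27.8,0],[13.5,27.8,0],[13.5,27.8,0],[13.5,27.8,0],[13.5,27.8,0],[13.5,27.8,0],[13.5,27.8,0],[13.5,27.8,0],[13.5,27.8,0],[13.5,27.8,0],[13.5,27.8,0],[13.5,27.8,0]],"turn":[-1.6,-1.6,-1.6,-1.6,-1.6,-1.6,-1.6,-1.6,-1.6,-1.6,-1.6,-1.6,-1.6,-1.6,-1.6,-1.6,-1.6,-1.6,-1.6,-1.6]}' 0 40
```

```text
time_s: 2.92
tool_pos: [0.5524, -0.0004, 0.2315]
tool_rot: [0.0, 0.999, -0.046, 0.0]
contact_force: [0.4, 0.4, 0.4]
gripper_width: 0.0001
```

```bash
python3 -m inch '{"travel":[[0,0,-32],[0,0,-32],[0,0,-32],[0,0,-32],[0,0,-30],[0,0,0]],"turn":[0,0,0,0,0,0]}' && python3 -m inch '{"travel":[[-8,0.7,0],[-8,0.7,0],[-6,0.5,0],[-5,0.5,0],[-5,0.5,0],[-5,0.5,0],[-5,0.5,0],[-4,0.4,0],[0,0,0]],"turn":[0,0,0,0,0,0,0,0,0]}'; python3 -m inch '{"travel":[[-2,0.2,0],[0,0,0]],"turn":[0,0]}';python3 -m inch '{"travel":[[-2,0.2,0],[0,0,0]],"turn":[0,0]}'
```

```text
time_s: 3.42
tool_pos: [0.5458, -0.001, 0.0665]
tool_rot: [-0.001, 0.999, -0.045, -0.007]
contact_force: [-2.4, 1.2, -0.9]
gripper_width: -0.0002
time_s: 4.17
tool_pos: [0.5044, 0.0026, 0.0733]
tool_rot: [-0.0, 0.999, -0.045, -0.001]
contact_force: [0.9, -0.0, 1.6]
gripper_width: -0.0001
time_s: 4.33
tool_pos: [0.5029, 0.0028, 0.073]
tool_rot: [-0.0, 0.999, -0.045, -0.001]
contact_force: [0.3, -0.5, 0.9]
gripper_width: -0.0001
time_s: 4.5
tool_pos: [0.5021, 0.0028, 0.0734]
tool_rot: [0.0, 0.999, -0.045, 0.0]
contact_force: [2.4, 0.0, 1.0]
gripper_width: -0.0002
```

```bash
for i in 1; do python3 -m inch '{"travel":[[-3,0.3,0],[0,0,0]],"turn":[0,0]}'; python3 -m inch '{"travel":[[-3,0.3,0],[0,0,0]],"turn":[0,0]}';python3 -m inch '{"travel":[[-3,0.3,0],[0,0,0]],"turn":[0,0]}'; done | grep -E "pos|force"; python3 - <<'E'
from h import *
im,d=capture("side");P=cloud("side",d); save("side1",im[160:360,180:440].repeat(3,0).repeat(3,1)[:600,:780])
for ce,a,p in blobs("side",im,P,"yellow",(.04,.13)): print(ce,a,np.percentile(p,[2,98],axis=0))
E
```

```text
tool_pos: [0.5006, 0.0029, 0.0742]
contact_force: [4.6, -0.5, 1.4]
tool_pos: [0.4992, 0.003, 0.0751]
contact_force: [6.1, -0.6, 1.9]
tool_pos: [0.4979, 0.0031, 0.0759]
contact_force: [9.2, -0.1, 2.8]
[346.67901235 240.72222222] 162 [[ 0.46205055 -0.11632223  0.05903668]
 [ 0.50583463 -0.02137478  0.08527903]]
[324.38461538 278.63247863] 117 [[ 0.47178354 -0.00977784  0.05427581]
 [ 0.52680215  0.1321986   0.08588326]]
[326.65384615 262.96153846] 26 [[ 0.4929293  -0.01262506  0.05513574]
 [ 0.5203261   0.03970227  0.07589753]]
[313.55882353 276.11764706] 34 [[0.51305736 0.02966833 0.05235692]
 [0.52926191 0.09286142 0.06564091]]
[305.95238095 286.71428571] 21 [[0.51800046 0.08415137 0.05475577]
 [0.53166744 0.11972133 0.06465165]]
```

View pics/side1.png

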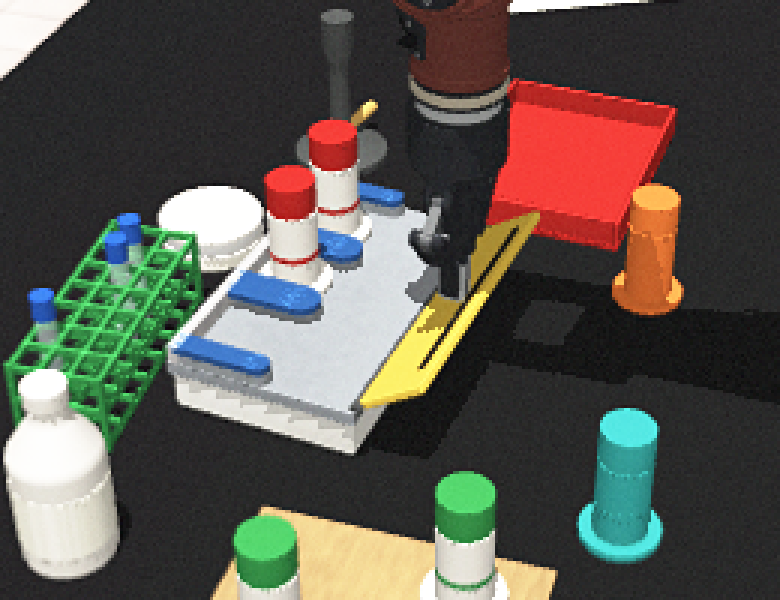

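```bash
python3 -m inch '{"travel":[[-4,0.4,0],[-4,0.4,0],[0,0,0]],"turn":[0,0,0]}' | grep -E "pos|force"; python3 -m inch '{"travel":[[10,-1,0],[0,0,40],[0,0,40],[0,0,40],[0,0,36],[20,-13,0],[40,-0,0],[35,-30,0],[20,-30,0],[20,-20,0],[0,0,0]],"turn":[0,0,0,0,0,0,0,0,0,0,0]}' 62; python3 - <<'E'
from h import *
im,d=capture("side");P=cloud("side",d)
for ce,a,p in blobs("side",im,P,"yellow",(.04,.13)): print(ce,a,np.percentile(p[:,2],[2,98]))
E
```

```text
tool_pos: [0.4942, 0.0033, 0.0782]
contact_force: [12.8, -1.5, 4.7]
time_s: 6.22
tool_pos: [0.6275, -0.0903, 0.2274]
tool_rot: [0.001, 0.999, -0.047, -0.002]
contact_force: [0.6, 0.6, 0.4]
gripper_width: 0.0621
[327.53557568 265.10608021] 773 [0.05483964 0.08548496]
```

```bash
cat >> h.py <<'E'
def gate_angle(n="side"):
    im,d=capture(n);P=cloud(n,d); p=np.vstack([b[2] for b in blobs(n,im,P,"yellow",(.05,.13),8)])
    p=p[(abs(p[:,1])<.15)&(p[:,0]>.44)]
    m=np.median(p,0); q=p-m; q=q[np.linalg.norm(q,axis=1)<.15]
    for _ in range(5):
        m=q.mean(0); nv=np.linalg.svd(q-m,full_matrices=False)[2][2]; e=abs((q-m)@nv); q=q[e<max(.002,2*e.std())]
    nv*=np.sign(nv[0]); return round(float(np.arctan2(nv[2],np.hypot(nv[0],nv[1]))),3), len(q)
E
python3 -m inch '{"travel":[[2,3,-32],[0,0,-32],[0,0,-32],[0,0,-30],[0,0,-6],[0,0,0]],"turn":[0,0,0,0,0,0]}' | grep -E "pos|force"; python3 -c "
from h import *
print(gate_angle())"; python3 -m inch '{"travel":[[0,0,0],[0,0,0],[0,0,0],[0,0,0],[0,0,0]],"turn":[0,0,0,0,0]}' 0 40
```

```text
tool_pos: [0.6295, -0.0832, 0.102]
contact_force: [-4.4, -1.8, 16.1]
(1.017, 608)
time_s: 7.23
tool_pos: [0.6301, -0.0841, 0.1013]
tool_rot: [0.001, 0.999, -0.045, 0.002]
contact_force: [-0.3, -3.0, 11.1]
gripper_width: 0.0391
```

```bash
python3 - <<'E'
from h import *
im,d=capture("side"); save("side2",cv2.resize(im[130:300,200:370],None,fx=3.5,fy=3.5))
print(read_state()["contact_force"])
for n in("top","side"):
  for r in caps(n,"red",.12,.18): print(n,*r)
E
```

```text
[ 0.17149395 -2.7651639  11.00687029]
top [344. 193.] 230 [ 0.6362 -0.009   0.153   0.0201] [ 0.6368 -0.0054  0.1506]
side [294. 209.] 99 [ 0.6233 -0.082   0.1501  0.0205] [ 0.6189 -0.0795  0.1488]
side [276. 224.] 265 [ 0.6361 -0.0069  0.1504  0.0225] [ 0.6372 -0.0035  0.1492]
```

View pics/side2.png

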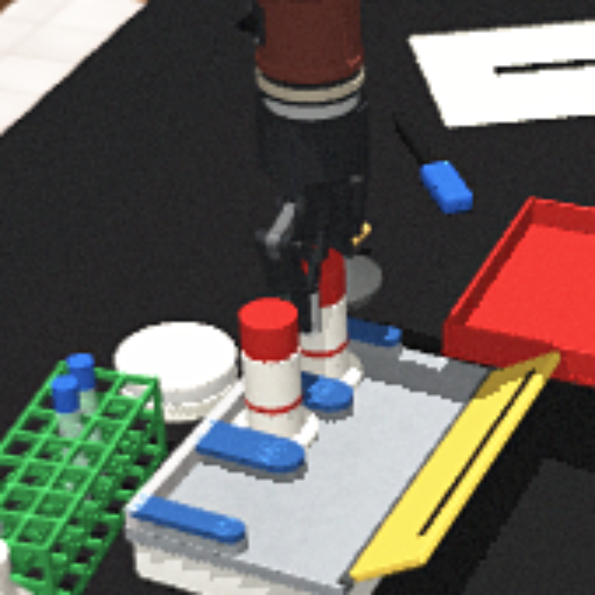

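```bash
python3 -m inch '{"travel":[[0,0,0],[0,0,0],[0,-2,10],[0,-1,3],[0,0,0]],"turn":[0,0,0,0,0]}' 50| grep -E "pos|force";  python3 -m inch '{"travel":[[0,0,0],[0,0,0],[0,0,0],[0,0,0],[0,0,0]],"turn":[0,0,0,0,0]}' 0 50
```

```text
tool_pos: [0.6281, -0.0861, 0.1109]
contact_force: [0.0, -0.3, -0.0]
time_s: 8.22
tool_pos: [0.6282, -0.086, 0.1102]
tool_rot: [-0.001, 0.999, -0.045, -0.001]
contact_force: [-1.2, 1.8, 4.1]
gripper_width: 0.0392
```

```bash
python3 -m inch '{"travel":[[-6,0.5,0],[-6,0.5,0],[-9,0.8,0],[-9,0.8,0],[-9,0.8,0],[-9,0.8,0],[-9,0.8,0],[-9,0.8,0],[-9,0.8,0],[-5,0.5,0],[-4,0.4,0],[0,0,0]],"turn":[0,0,0,0,0,0,0,0,0,0,0,0]}';python3 - <<'E'
from h import *
im,d=capture("side"); save("side3",cv2.resize(im[130:300,200:370],None,fx=3.5,fy=3.5))
for r in caps("top","red",.12,.18): print(*r)
E
```

```text
time_s: 9.22
tool_pos: [0.5436, -0.0789, 0.1101]
tool_rot: [-0.0, 0.999, -0.045, -0.0]
contact_force: [0.9, 0.6, 1.4]
gripper_width: 0.0389
[346. 193.] 304 [ 0.637  -0.0095  0.1538  0.0201] [ 0.6358 -0.0094  0.1513]
```

View pics/side3.png

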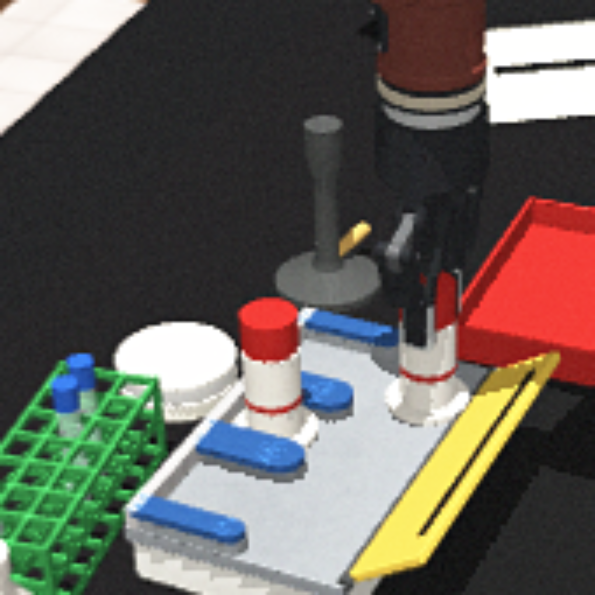

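```bash
python3 -m inch '{"travel":[[0,0,15],[0,0,30],[0,0,30],[-7,-35,0],[-7,-35,0],[-7,-35,0],[-7,-35,0],[-7,-35,0],[-7,-35,0],[-7,-35,0],[-7,-34,0],[0,0,0],[0,0,0]],"turn":[0,0,0,0,0,0,0,0,0,0,0,0,0]}';python3 -m inch '{"travel":[[0,0,-30],[0,0,-30],[0,0,-30],[0,0,-15],[0,0,-10],[0,0,-3],[0,0,0]],"turn":[0,0,0,0,0,0,0]}'
```

```text
time_s: 10.4
tool_pos: [0.487, -0.3592, 0.1837]
tool_rot: [-0.001, 0.999, -0.047, -0.001]
contact_force: [0.2, 0.3, -1.6]
gripper_width: 0.0388
time_s: 10.98
tool_pos: [0.4886, -0.357, 0.0667]
tool_rot: [-0.0, 0.999, -0.045, -0.0]
contact_force: [0.4, -0.1, -1.2]
gripper_width: 0.0392
```

```bash
python3 -m inch '{"travel":[[0,0,-1.5],[0,0,0]],"turn":[0,0]}' | grep -E "pos|force";python3 -m inch '{"travel":[[0,0,-1.5],[0,0,0]],"turn":[0,0]}' | grep -E "pos|force";
```

```text
tool_pos: [0.4895, -0.3588, 0.0672]
contact_force: [-0.6, 1.0, -2.1]
tool_pos: [0.4889, -0.3586, 0.0651]
contact_force: [-0.9, 0.6, -2.6]
```

```bash
python3 -m inch '{"travel":[[0,0,-2],[0,0,0]],"turn":[0,0]}' | grep -E "pos|force";python3 -m inch '{"travel":[[0,0,-2],[0,0,0]],"turn":[0,0]}' | grep -E "pos|force"; python3 - <<'E'
from h import *
for n in("top","side"):
  for r in caps(n,"red",.08,.18): print(n,*r)
E
```

```text
tool_pos: [0.4893, -0.3588, 0.0649]
contact_force: [-0.7, 1.4, 7.8]
tool_pos: [0.4895, -0.3589, 0.0648]
contact_force: [-4.8, 3.7, 15.6]
top [346. 193.] 303 [ 0.6366 -0.0093  0.1538  0.02  ] [ 0.6357 -0.0094  0.1507]
side [375. 182.] 50 [ 0.4818 -0.3533  0.1057  0.0166] [ 0.4792 -0.3546  0.1039]
side [276. 224.] 266 [ 0.6404 -0.007   0.1509  0.0231] [ 0.6372 -0.0039  0.1491]
```

```bash
python3 -m inch '{"travel":[[0,0,2],[0,0,0],[0,0,0],[0,0,40],[0,0,40],[0,0,40],[0,0,38],[15,35,0],[15,35,0],[15,35,0],[15,35,0],[15,35,0],[15,35,0],[15,35,0],[14,35,0],[14,35,0],[14,36,0],[0,0,0]],"turn":[0,0,0,0,0,0,0,0,0,0,0,0,0,0,0,0,0,0]}' 64; python3 - <<'E'
from h import *
for n in("top","side"):
  for r in caps(n,"red",.08,.18): print(n,*r)
E
```

```text
time_s: 13.25
tool_pos: [0.637, -0.0004, 0.2197]
tool_rot: [-0.002, 0.999, -0.042, 0.0]
contact_force: [-1.6, -0.1, -0.0]
gripper_width: 0.0644
top [346. 192.] 226 [ 0.6365 -0.0093  0.154   0.0196] [ 0.637  -0.0093  0.151 ]
top [515. 267.] 335 [ 0.492  -0.3581  0.1084  0.0204] [ 0.4924 -0.3579  0.1055]
side [370. 182.] 175 [ 0.4932 -0.3549  0.1051  0.0238] [ 0.4926 -0.3529  0.1039]
side [276. 224.] 266 [ 0.6376 -0.007   0.1507  0.022 ] [ 0.6367 -0.0049  0.149 ]
side [278. 246.] 16 [0.6333 0.0011 0.0845 0.0172] [0.6309 0.0098 0.0827]
```

```bash
python3 -m inch '{"travel":[[0,0,-32],[0,0,-32],[0,0,-32],[0,0,-18],[0,0,-6],[0,0,0],[0,0,0]],"turn":[0,0,0,0,0,0,0]}'| grep -E "pos|force|time"; python3 -m inch '{"travel":[[0,0,0],[0,0,0],[0,0,0],[0,0,0],[0,0,0]],"turn":[0,0,0,0,0]}' 0 50
```

```text
time_s: 13.93
tool_pos: [0.6359, -0.0082, 0.101]
contact_force: [-0.1, 0.2, 1.6]
time_s: 14.35
tool_pos: [0.6374, -0.0078, 0.103]
tool_rot: [0.001, 0.999, -0.045, 0.002]
contact_force: [-0.3, -2.3, 6.6]
gripper_width: 0.0391
```

```bash
python3 -m inch '{"travel":[[-6,0.5,0],[-6,0.5,0],[-9,0.8,0],[-9,0.8,0],[-9,0.8,0],[-9,0.8,0],[-9,0.8,0],[-9,0.8,0],[-9,0.8,0],[-5,0.5,0],[-4,0.4,0],[0,0,0]],"turn":[0,0,0,0,0,0,0,0,0,0,0,0]}' | grep -E "pos|force" && python3 -m inch '{"travel":[[0,0,15],[0,0,30],[0,0,35],[-7,-30,0],[-7,-30,0],[-7,-30,0],[-7,-30,0],[-7,-30,0],[-7,-30,0],[-7,-30,0],[-7,-30,0],[-7,-30,0],[0,0,0],[0,0,0]],"turn":[0,0,0,0,0,0,0,0,0,0,0,0,0,0]}';python3 -m inch '{"travel":[[0,0,-30],[0,0,-30],[0,0,-30],[0,0,-20],[0,0,-8],[0,0,-3],[0,0,0]],"turn":[0,0,0,0,0,0,0]}'| grep -E "pos|force|time"
```

```text
tool_pos: [0.5531, 0.0006, 0.1026]
contact_force: [3.8, -0.6, 7.8]
time_s: 16.52
tool_pos: [0.4858, -0.269, 0.178]
tool_rot: [-0.002, 0.999, -0.047, -0.002]
contact_force: [0.7, 0.7, -2.4]
gripper_width: 0.0389
time_s: 17.1
tool_pos: [0.4875, -0.2674, 0.0584]
contact_force: [-0.1, 0.5, -1.5]
```

```bash
python3 -m inch '{"travel":[[0,0,-1.5],[0,0,0]],"turn":[0,0]}' | grep -E "pos|force";python3 -m inch '{"travel":[[0,0,-1.5],[0,0,0]],"turn":[0,0]}' | grep -E "pos|force"; python3 -m inch '{"travel":[[0,0,-1.5],[0,0,0]],"turn":[0,0]}' | grep -E "pos|force"; python3 -m inch '{"travel":[[0,0,-1.5],[0,0,0]],"turn":[0,0]}' | grep -E "pos|force"
```

```text
tool_pos: [0.489, -0.2694, 0.0583]
contact_force: [-0.4, 0.0, -1.2]
tool_pos: [0.4894, -0.2699, 0.0576]
contact_force: [-0.0, 0.8, 2.8]
tool_pos: [0.4898, -0.27, 0.0574]
contact_force: [-0.8, 3.4, 9.7]
tool_pos: [0.4906, -0.2701, 0.0571]
contact_force: [-1.7, 4.0, 14.1]
```

```bash
python3 -m inch '{"travel":[[0,0,3],[0,0,0],[0,0,0],[0,0,0],[0,0,40],[0,0,40],[0,0,40],[0,0,40]],"turn":[0,0,0,0,0,0,0,0]}' 53; python3 -m inch '{"travel":[[0,35,0],[-5,35,0],[-5,35,0],[-5,35,0],[-5,35,0],[-5,35,0],[-5,35,0],[-5,35,0],[-5,35,0],[-5,35,0],[-5,35,0],[-5,35,0],[-5,35,0],[-5,30,0],[-5,25,0],[0,0,0]],"turn":[0,0,0,0,0,0,0,0,0,0,0,0,0,0,0,0]}' 64; python3 - <<'E'
from h import *
for k in("green","red"):
 for n in("top","side"):
  for r in caps(n,k,.08,.18): print(k,n,*r)
im,d=capture("side"); save("side4",im)
E
```

```text
time_s: 18.43
tool_pos: [0.4878, -0.2692, 0.217]
tool_rot: [-0.0, 0.999, -0.045, -0.001]
contact_force: [0.8, -0.3, 1.3]
gripper_width: 0.053
time_s: 19.77
tool_pos: [0.4172, 0.244, 0.2158]
tool_rot: [-0.001, 0.999, -0.043, -0.001]
contact_force: [-0.1, 0.0, -0.4]
gripper_width: 0.0642
green top [185. 244.] 40 [0.5333 0.3211 0.1074 0.0153] [0.5368 0.325  0.104 ]
green top [227. 309.] 49 [0.4048 0.2316 0.1072 0.0095] [0.4053 0.2332 0.104 ]
green side [335. 328.] 387 [0.417  0.2419 0.1041 0.0205] [0.4168 0.2432 0.1025]
green side [268. 343.] 385 [0.5248 0.3198 0.1044 0.02  ] [0.5252 0.322  0.1026]
red top [472. 267.] 330 [ 0.4928 -0.269   0.1087  0.0208] [ 0.4918 -0.2689  0.1058]
red top [515. 267.] 335 [ 0.4927 -0.3576  0.108   0.0203] [ 0.4926 -0.3578  0.1052]
red side [370. 182.] 172 [ 0.4958 -0.3545  0.1054  0.0233] [ 0.4936 -0.3522  0.1035]
red side [364. 197.] 143 [ 0.4907 -0.2665  0.1051  0.0213] [ 0.4891 -0.2655  0.1037]
```

View pics/side4.png

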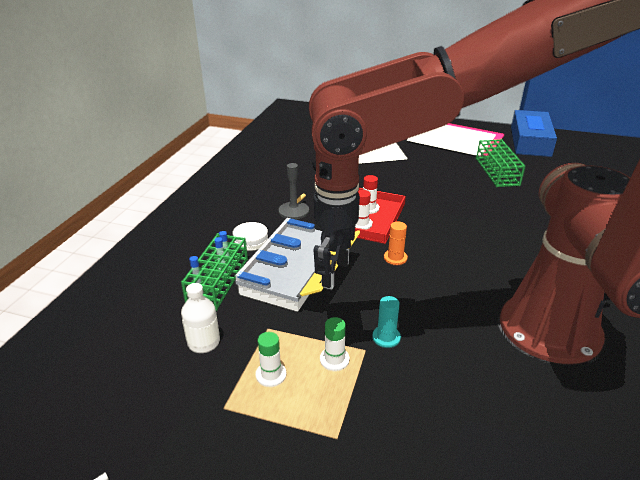

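```bash
python3 -m inch '{"travel":[[0,-4,-35],[0,0,-35],[0,0,-35],[0,0,-35],[0,0,-15],[0,0,-5],[0,0,0]],"turn":[0,0,0,0,0,0,0]}'| grep -E "pos|force|time"; python3 -m inch '{"travel":[[0,0,0],[0,0,0],[0,0,0],[0,0,0],[0,0,0]],"turn":[0,0,0,0,0]}' 0 50
```

```text
time_s: 20.6
tool_pos: [0.4175, 0.2349, 0.0548]
contact_force: [-0.2, 0.2, 0.3]
time_s: 21.02
tool_pos: [0.4205, 0.237, 0.0583]
tool_rot: [-0.001, 0.999, -0.045, 0.002]
contact_force: [0.2, -0.4, 5.5]
gripper_width: 0.039
```

```bash
python3 -m inch '{"travel":[[0,0,15],[0,0,30],[0,0,35],[0,0,35],[23,-26.5,0],[23,-26.5,0],[23,-26.5,0],[23,-26.5,0],[23,-26.5,0],[23.5,-26.5,0],[0,0,0],[0,0,0]],"turn":[0,0,0,0,0,0,0,0,0,0,0,0]}'| grep -E "pos|force|time";python3 -m inch '{"travel":[[0,0,-30],[0,0,-20],[0,0,-7],[0,0,-3],[0,0,0]],"turn":[0,0,0,0,0]}'| grep -E "pos|force|time"
```

```text
time_s: 22.02
tool_pos: [0.5575, 0.0761, 0.171]
contact_force: [-0.8, 0.4, -2.1]
time_s: 22.43
tool_pos: [0.5582, 0.0783, 0.1127]
contact_force: [2.4, -0.7, 0.6]
```

```bash
python3 -m inch '{"travel":[[0,0,-4],[0,0,0]],"turn":[0,0]}' | grep -E "pos|force";python3 -m inch '{"travel":[[0,0,-2],[0,0,0]],"turn":[0,0]}' | grep -E "pos|force"; python3 -m inch '{"travel":[[0,0,-1.5],[0,0,0]],"turn":[0,0]}' | grep -E "pos|force";python3 - <<'E'
from h import *
im,d=capture("side"); save("side5",cv2.resize(im[130:320,190:370],None,fx=3,fy=3))
for n in("top","side"):
  for r in caps(n,"green",.08,.18): print(n,*r)
E
```

```text
tool_pos: [0.5599, 0.0783, 0.1113]
contact_force: [1.3, 0.2, 10.7]
tool_pos: [0.561, 0.0783, 0.1106]
contact_force: [1.4, 0.7, 13.8]
tool_pos: [0.562, 0.0783, 0.1099]
contact_force: [1.7, -0.3, 15.2]
top [189. 250.] 280 [0.5249 0.315  0.1064 0.0193] [0.5245 0.3147 0.1037]
side [299. 249.] 143 [0.5538 0.0817 0.1568 0.0188] [0.5489 0.0836 0.1557]
side [268. 343.] 386 [0.5267 0.3209 0.1043 0.0215] [0.525  0.322  0.1027]
```

View pics/side5.png

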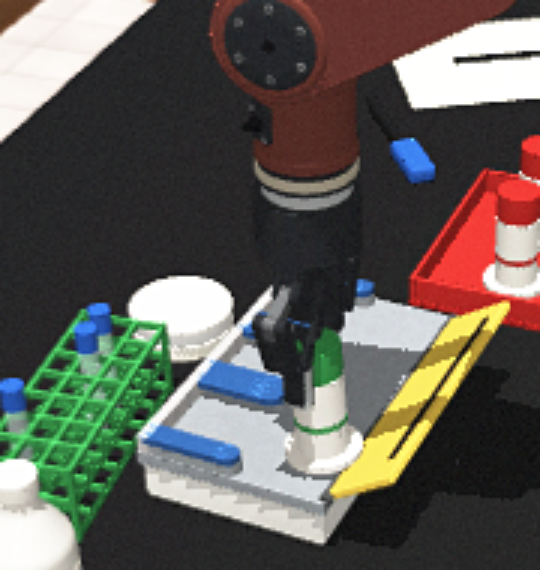

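```bash
python3 -m inch '{"travel":[[0,0,8],[0,0,8],[5,-0.5,0],[6,-0.5,0],[0,0,0]],"turn":[0,0,0,0,0]}' | grep -E "pos|force";python3 -m inch '{"travel":[[0,0,-6],[0,0,-5],[0,0,-4],[0,0,0]],"turn":[0,0,0,0]}' | grep -E "pos|force"; python3 -m inch '{"travel":[[0,0,-2],[0,0,0]],"turn":[0,0]}' | grep -E "pos|force"
```

```text
tool_pos: [0.5683, 0.0765, 0.1191]
contact_force: [-0.1, 0.6, -1.8]
tool_pos: [0.5686, 0.0765, 0.1062]
contact_force: [-1.9, 0.1, 8.0]
tool_pos: [0.5687, 0.0765, 0.106]
contact_force: [-5.1, 1.0, 17.2]
```

```bash
python3 -m inch '{"travel":[[0,0,1],[0,0,0],[0,0,0]],"turn":[0,0,0]}' 48 | grep -E "pos|force|wid"; python3 - <<'E'
from h import *
im,d=capture("side"); save("side6",cv2.resize(im[130:320,190:370],None,fx=3,fy=3))
for n in("top","side"):
  for r in caps(n,"green",.08,.18): print(n,*r)
E
```

```text
tool_pos: [0.5674, 0.0764, 0.1029]
contact_force: [-1.1, 1.0, 0.0]
gripper_width: 0.0481
top [189. 250.] 281 [0.5251 0.3153 0.107  0.0201] [0.5257 0.3149 0.1039]
side [296. 250.] 137 [0.5591 0.0779 0.1528 0.0184] [0.5556 0.0829 0.1518]
side [268. 343.] 393 [0.5252 0.3199 0.1041 0.0207] [0.5244 0.3222 0.1026]
```

View pics/side6.png

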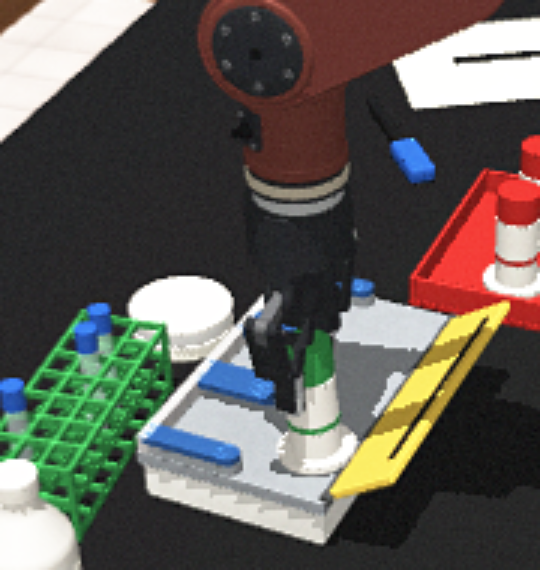

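```bash
python3 -m inch '{"travel":[[-6,0.5,0],[0,0,0],[0,0,0]],"turn":[0,0,0]}' 48 | grep -E "pos|force|wid"; python3 -m inch '{"travel":[[0,0,0],[0,0,0],[0,0,0],[5,-0.5,0],[7,-0.6,0],[0,0,-2],[0,0,0]],"turn":[0,0,0,0,0,0,0]}' 0| grep -E "pos|force|wid"; python3 -m inch '{"travel":[[0,0,0],[0,0,0],[0,0,0]],"turn":[0,0,0]}' 48 | grep -E "pos|force|wid";python3 - <<'E'
from h import *
for n in("top","side"):
  for r in caps(n,"green",.12,.18): print(n,*r)
E
```

```text
tool_pos: [0.5613, 0.077, 0.1034]
contact_force: [0.0, -0.3, 0.4]
gripper_width: 0.0481
tool_pos: [0.5755, 0.0757, 0.1036]
contact_force: [-2.2, -0.4, 8.7]
gripper_width: 0.039
tool_pos: [0.5742, 0.0757, 0.1014]
contact_force: [-0.1, 0.3, 0.4]
gripper_width: 0.0478
side [293. 249.] 137 [0.5665 0.0776 0.1503 0.0188] [0.5633 0.081  0.1491]
```

```bash
python3 -m inch '{"travel":[[0,0,0],[0,0,0],[0,0,0],[0,0,0],[6,-0.5,0],[8,-0.7,0],[9,-0.8,0],[9,-0.8,0],[9,-0.8,0],[9,-0.8,0],[8,-0.7,0],[5,-0.5,0],[0,0,0]],"turn":[0,0,0,0,0,0,0,0,0,0,0,0,0]}' 0| grep -E "pos|force|wid"; python3 -m inch '{"travel":[[4,-0.4,0],[0,0,0]],"turn":[0,0]}' | grep -E "pos|force";python3 - <<'E'
from h import *
for n in("top","side"):
  for r in caps(n,"green",.12,.18): print(n,*r)
E
```

```text
tool_pos: [0.6386, 0.07, 0.1018]
contact_force: [0.1, 0.3, -1.5]
gripper_width: 0.039
tool_pos: [0.6417, 0.0697, 0.1017]
contact_force: [0.3, 0.1, -1.3]
side [266. 242.] 128 [0.6332 0.0711 0.1506 0.0212] [0.6302 0.0761 0.1491]
```

```bash
python3 -m inch '{"travel":[[3,-0.3,0],[0,0,0]],"turn":[0,0]}' | grep -E "pos|force"; python3 -m inch '{"travel":[[3,-0.3,0],[0,0,0]],"turn":[0,0]}' | grep -E "pos|force"; python3 -m inch '{"travel":[[2,-0.2,0],[0,0,0]],"turn":[0,0]}' | grep -E "pos|force"; python3 -m inch '{"travel":[[2,-0.2,0],[0,0,0]],"turn":[0,0]}' | grep -E "pos|force"
```

```text
tool_pos: [0.6443, 0.0695, 0.1018]
contact_force: [0.5, -0.9, -2.6]
tool_pos: [0.6475, 0.0692, 0.1018]
contact_force: [0.3, -0.5, -1.1]
tool_pos: [0.6489, 0.0691, 0.1018]
contact_force: [-2.3, -0.3, 1.8]
tool_pos: [0.6494, 0.069, 0.1019]
contact_force: [-5.5, 1.2, 4.3]
```

```bash
python3 -m inch '{"travel":[[2,-0.2,0],[0,0,0]],"turn":[0,0]}' | grep -E "pos|force"; python3 -m inch '{"travel":[[2,-0.2,0],[0,0,0]],"turn":[0,0]}' | grep -E "pos|force"; python3 -m inch '{"travel":[[-4,0.4,0],[0,0,0],[0,0,0],[0,0,0],[0,0,0],[0,0,30],[0,0,40],[-30,0,40],[-30,40,0],[-30,40,0],[0,40,0],[0,0,0]],"turn":[0,0,0,0,0,0,0,0,0,0,0,0]}' 56| grep -E "pos|force|wid|time";python3 - <<'E'
from h import *
for n in("top","side"):
  for r in caps(n,"green",.08,.18): print(n,*r)
E
```

```text
tool_pos: [0.65, 0.069, 0.1021]
contact_force: [-10.0, 0.5, 8.5]
tool_pos: [0.6514, 0.069, 0.1025]
contact_force: [-11.1, 0.5, 9.9]
time_s: 28.93
tool_pos: [0.5741, 0.1814, 0.2053]
contact_force: [-0.1, -0.3, -0.3]
gripper_width: 0.0561
top [307. 188.] 294 [0.6471 0.0695 0.1543 0.0199] [0.6469 0.0698 0.1512]
side [266. 241.] 23 [0.6323 0.067  0.1507 0.0092] [0.6297 0.0694 0.1499]
side [252. 246.] 20 [0.6566 0.0894 0.1388 0.0051] [0.6579 0.0889 0.1377]
side [268. 343.] 391 [0.5254 0.3187 0.1045 0.0218] [0.5248 0.3216 0.1027]
```

```bash
python3 -m inch '{"travel":[[-10,27,0],[-10,27,0],[-10,27,0],[-10,27,0],[-9.5,27.5,0],[0,0,0],[0,0,-35],[0,0,-35],[0,0,-35],[0,0,0]],"turn":[0,0,0,0,0,0,0,0,0,0]}' 64| grep -E "pos|force|wid|time"
```

```text
time_s: 29.87
tool_pos: [0.5215, 0.3067, 0.0916]
contact_force: [-1.2, -0.3, -1.8]
gripper_width: 0.064
```

```bash
python3 - <<'E'
from h import *
for n in("top","side"):
  for r in caps(n,"green",.08,.18): print(n,*r)
E
```

```text
top [307. 188.] 293 [0.6471 0.0701 0.1537 0.0202] [0.6469 0.0697 0.1509]
side [271. 344.] 243 [0.5238 0.3229 0.1044 0.0231] [0.5171 0.3178 0.1026]
```

```bash
python3 -m inch '{"travel":[[0,0,0],[0,0,0]],"turn":[0,0]}'| grep -E "pos|force|wid|time"
```

```text
time_s: 30.13
tool_pos: [0.5293, 0.3115, 0.1035]
contact_force: [0.5, -0.2, 0.4]
gripper_width: 0.0641
```

```bash
python3 -m inch '{"travel":[[-4.5,5,-25],[0,0,-17],[0,0,-6],[0,0,0],[0,0,0]],"turn":[0,0,0,0,0]}'| grep -E "pos|force|wid|time"; python3 -m inch '{"travel":[[0,0,0],[0,0,0],[0,0,0],[0,0,0],[0,0,0]],"turn":[0,0,0,0,0]}' 0 50
```

```text
time_s: 30.55
tool_pos: [0.5232, 0.3164, 0.0538]
contact_force: [1.2, 0.1, 0.9]
gripper_width: 0.064
time_s: 30.97
tool_pos: [0.5237, 0.3168, 0.0543]
tool_rot: [-0.001, 0.999, -0.045, 0.002]
contact_force: [0.4, -0.2, 5.8]
gripper_width: 0.0391
```

```bash
python3 -m inch '{"travel":[[0,0,20],[0,0,35],[0,0,35],[0,0,35],[0,0,25],[0,-30,0],[0,-35,0],[0,-35,0],[0,-35,0],[0,-35,0],[0,-35,0],[0,-35,0],[4,-35,0],[8,-35,0],[8,-35,0],[8,-30,0],[0,-20.5,0],[0,0,0],[0,0,0],[0,0,0]],"turn":[0,0,0,0,0,0,0,0,0,0,0,0,0,0,0,0,0,0,0,0]}'| grep -E "pos|force|wid|time";python3 -m inch '{"travel":[[0,0,-35],[0,0,-30],[0,0,-20],[0,0,-9],[0,0,0],[0,0,0]],"turn":[0,0,0,0,0,0]}'| grep -E "pos|force|wid|time"
```

```text
time_s: 32.63
tool_pos: [0.5493, -0.0788, 0.2015]
contact_force: [0.7, 0.1, -1.8]
gripper_width: 0.0393
time_s: 33.13
tool_pos: [0.5501, -0.0786, 0.1083]
contact_force: [0.3, -0.2, -0.2]
gripper_width: 0.0388
```

```bash
python3 -m inch '{"travel":[[2,0,-3],[0,0,0]],"turn":[0,0]}' | grep -E "pos|force";python3 -m inch '{"travel":[[0,0,-2],[0,0,0]],"turn":[0,0]}' | grep -E "pos|force"; python3 -m inch '{"travel":[[0,0,-1.5],[0,0,0]],"turn":[0,0]}' | grep -E "pos|force"; python3 -m inch '{"travel":[[0,0,-1.5],[0,0,0]],"turn":[0,0]}' | grep -E "pos|force"; python3 - <<'E'
from h import *
for n in("side",):
  for r in caps(n,"green",.08,.18): print(n,*r)
E
```

```text
tool_pos: [0.5539, -0.0796, 0.1069]
contact_force: [-0.1, 0.2, -1.4]
tool_pos: [0.5526, -0.0797, 0.104]
contact_force: [-0.3, -0.1, -1.4]
tool_pos: [0.552, -0.0796, 0.1017]
contact_force: [-0.6, -0.4, -0.9]
tool_pos: [0.5522, -0.0796, 0.1013]
contact_force: [-2.3, 0.7, 4.5]
side [324. 216.] 74 [ 0.5425 -0.0756  0.1505  0.0176] [ 0.5408 -0.0736  0.1494]
side [259. 241.] 273 [0.6462 0.0727 0.1508 0.0201] [0.6465 0.0755 0.1491]
```

```bash
python3 -m inch '{"travel":[[0,0,1],[6,-0.6,0],[8,-0.7,0],[9,-0.8,0],[9,-0.8,0],[9,-0.8,0],[9,-0.8,0],[9,-0.8,0],[9,-0.8,0],[5,-0.5,0],[0,0,0]],"turn":[0,0,0,0,0,0,0,0,0,0,0]}' | grep -E "pos|force|wid"; python3 -m inch '{"travel":[[2,-0.2,0],[0,0,0]],"turn":[0,0]}' | grep -E "pos|force"; python3 -m inch '{"travel":[[2,-0.2,0],[0,0,0]],"turn":[0,0]}' | grep -E "pos|force"; python3 -m inch '{"travel":[[2,-0.2,0],[0,0,0]],"turn":[0,0]}' | grep -E "pos|force"
```

```text
tool_pos: [0.6253, -0.0887, 0.1016]
contact_force: [-4.7, -5.7, 6.0]
gripper_width: 0.0388
tool_pos: [0.6261, -0.0889, 0.1014]
contact_force: [-6.3, -4.6, 6.7]
tool_pos: [0.6274, -0.089, 0.1009]
contact_force: [-5.8, -3.9, 6.1]
tool_pos: [0.629, -0.089, 0.1004]
contact_force: [-6.9, -5.4, 4.2]
```

```bash
python3 -m inch '{"travel":[[0,-3,0],[0,0,0]],"turn":[0,0]}' | grep -E "pos|force"; python3 -m inch '{"travel":[[2,-0.2,0],[0,0,0]],"turn":[0,0]}' | grep -E "pos|force"; python3 -m inch '{"travel":[[2,-0.2,0],[0,0,0]],"turn":[0,0]}' | grep -E "pos|force"; python3 - <<'E'
from h import *
for n in("top","side"):
  for r in caps(n,"green",.08,.18): print(n,*r)
print(gate_angle("side"))
E
```

```text
tool_pos: [0.6292, -0.0901, 0.1005]
contact_force: [-5.9, -1.2, 5.0]
tool_pos: [0.6309, -0.0903, 0.1001]
contact_force: [-6.2, -1.1, 3.7]
tool_pos: [0.6323, -0.0905, 0.0997]
contact_force: [-7.0, -1.7, 3.1]
top [307. 188.] 296 [0.6473 0.0697 0.1535 0.0201] [0.6476 0.0697 0.1509]
side [294. 207.] 49 [ 0.6253 -0.0873  0.1497  0.0101] [ 0.6229 -0.0846  0.1476]
side [301. 225.] 17 [ 0.5945 -0.0826  0.1041  0.0123] [ 0.5939 -0.077   0.1013]
side [259. 241.] 275 [0.6475 0.0752 0.1506 0.0215] [0.6462 0.076  0.1491]
(1.02, 599)
```

```bash
python3 -m inch '{"travel":[[-3,0.3,0],[0,0,0],[0,0,0],[0,0,0],[0,0,0],[0,0,30],[0,0,40],[-30,0,40],[-35,0,0],[-35,0,0],[0,0,0]],"turn":[0,0,0,0,0,0,0,0,0,0,0]}' 56| grep -E "pos|force|wid|time";python3 - <<'E'
from h import *
for n in("top","side"):
  for r in caps(n,"green",.12,.18): print(n,*r)
im,d=capture("top"); a=im[165:275,265:425]
im2,d=capture("side"); b=im2[180:310,220:360]
save("fin1",np.hstack([cv2.resize(a,(440,302)),cv2.resize(b,(325,302))]))
E
```

```text
time_s: 36.83
tool_pos: [0.5299, -0.0884, 0.2024]
contact_force: [0.9, -0.7, -1.7]
gripper_width: 0.0558
top [307. 188.] 296 [0.6473 0.0694 0.1537 0.0199] [0.6466 0.0697 0.1506]
side [309. 211.] 242 [ 0.5787 -0.0852  0.1505  0.0223] [ 0.5816 -0.0813  0.149 ]
side [259. 242.] 273 [0.6486 0.0749 0.1505 0.0207] [0.6464 0.076  0.1494]
```

View pics/fin1.png

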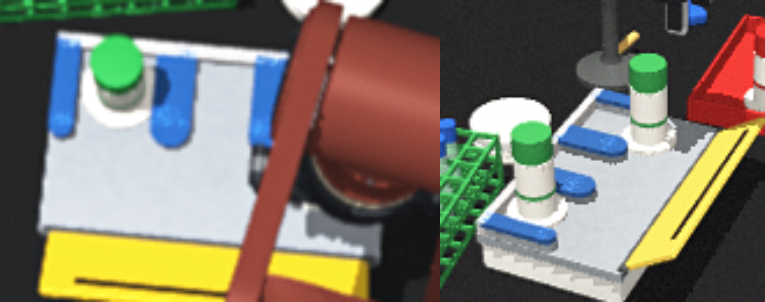

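```bash
python3 -m inch '{"travel":[[-20,-30,0],[-20,-30,0],[-20,-30,0],[-20,-30,0],[-20,-30,0],[-15,-30,0],[-15,-30,0],[0,0,0]],"turn":[0,0,0,0,0,0,0,0]}' 56| grep -E "pos|force|wid|time";python3 - <<'E'
from h import *
for n in("top","side"):
  for r in caps(n,"green",.12,.18): print(n,*r)
im,d=capture("top"); P=cloud("top",d); save("top2",cv2.resize(im[165:275,265:425],None,fx=4.5,fy=4.5,interpolation=cv2.INTER_CUBIC))
for ce,a,p in blobs("top",im,P,"blue",(.055,.075)):
        (c,s,ang)=cv2.minAreaRect((p[:,:2]*1000).astype(np.float32)); print(np.round(ce),a,np.round(c),np.round(s),round(ang,1))
E
```

```text
time_s: 37.7
tool_pos: [0.4063, -0.3058, 0.2055]
contact_force: [0.0, 0.8, -0.4]
gripper_width: 0.0562
top [307. 188.] 296 [0.6468 0.0687 0.1535 0.02  ] [0.647  0.0696 0.1511]
top [384. 220.] 295 [ 0.5806 -0.0871  0.1538  0.0197] [ 0.5804 -0.0875  0.1508]
side [309. 211.] 240 [ 0.5826 -0.0842  0.15    0.0224] [ 0.5809 -0.0822  0.1486]
side [259. 241.] 273 [0.6466 0.0729 0.1505 0.0203] [0.6468 0.0762 0.149 ]
[288. 197.] 296 [647. 114.] [20. 77.] 85.1
[328. 201.] 442 [637.  29.] [31. 72.] 84.9
[363. 203.] 470 [632. -49.] [31. 77.] 84.9
[403. 208.] 279 [ 622. -134.] [19. 74.] 84.6
```

View pics/top2.png

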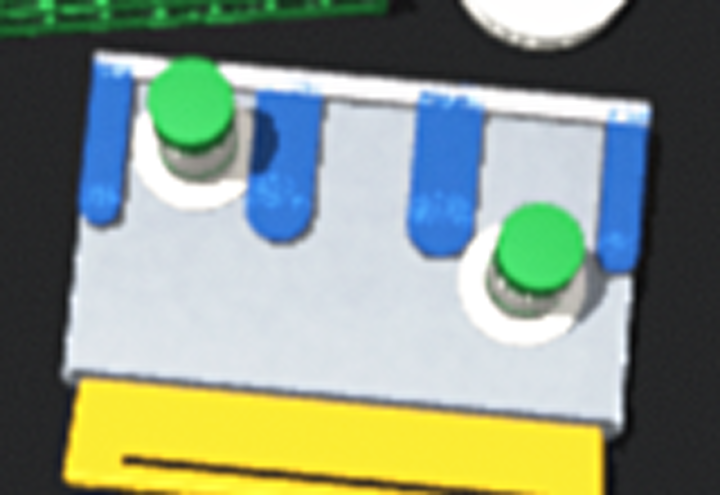

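```bash
python3 -m inch '{"travel":[[22,27.5,0],[22,27.5,0],[22,27.5,0],[22,27.5,0],[22,27.5,0],[22,27.5,0],[22,27.5,0],[20,27.5,0],[0,0,0],[0,0,0],[0,0,0]],"turn":[0,0,0,0,0,0,0,0,0,0,0]}' 62| grep -E "pos|force|wid|time"
```

```text
time_s: 38.77
tool_pos: [0.581, -0.0786, 0.2042]
contact_force: [-0.5, -0.1, 0.8]
gripper_width: 0.0618
```

```bash
python3 -m inch '{"travel":[[0,0,-35],[0,0,-30],[0,0,0],[0,0,0]],"turn":[0,0,0,0]}' | grep -E "pos|force|wid|time"; python3 - <<'E'
from h import *
for r in caps("side","green",.12,.18): print(*r)
E
```

```text
time_s: 39.1
tool_pos: [0.5784, -0.08, 0.1374]
contact_force: [0.1, -0.5, 0.1]
gripper_width: 0.0621
[313. 211.] 138 [ 0.5789 -0.0859  0.1508  0.0207] [ 0.574  -0.0853  0.149 ]
[259. 241.] 275 [0.6477 0.0739 0.1508 0.0204] [0.6458 0.0757 0.1492]
```

```bash
python3 -m inch '{"travel":[[2,-6,0],[0,0,-20],[0,0,-17],[0,0,0],[0,0,0]],"turn":[0,0,0,0,0]}' | grep -E "pos|force|wid|time"; python3 -m inch '{"travel":[[0,0,0],[0,0,0],[0,0,0],[0,0,0],[0,0,0]],"turn":[0,0,0,0,0]}' 0 50| grep -E "pos|force|wid|time"
```

```text
time_s: 39.57
tool_pos: [0.5835, -0.0865, 0.1035]
contact_force: [0.8, 0.1, 0.3]
gripper_width: 0.0621
time_s: 39.98
tool_pos: [0.5847, -0.0865, 0.1049]
contact_force: [0.5, -1.3, 6.7]
gripper_width: 0.0389
```

```bash
python3 -m inch '{"travel":[[6,-0.3,0],[7,-0.4,0],[0,0,0]],"turn":[0,0,0]}' | grep -E "pos|force|wid|time"; python3 -m inch '{"travel":[[7,-0.4,0],[7,-0.4,0],[0,0,0]],"turn":[0,0,0]}' | grep -E "pos|force|wid|time"; python3 -m inch '{"travel":[[7,-0.5,0],[5,-0.4,0],[0,0,0]],"turn":[0,0,0]}' | grep -E "pos|force|wid|time"; python3 - <<'E'
from h import *
for r in caps("side","green",.12,.18): print(*r)
E
```

```text
time_s: 40.23
tool_pos: [0.5962, -0.0873, 0.1054]
contact_force: [-7.1, -0.9, 12.5]
gripper_width: 0.0386
time_s: 40.48
tool_pos: [0.6102, -0.0884, 0.1059]
contact_force: [-6.8, -1.6, 14.2]
gripper_width: 0.0389
time_s: 40.73
tool_pos: [0.6221, -0.0905, 0.1054]
contact_force: [-5.4, -5.9, 10.6]
gripper_width: 0.039
[299. 207.] 103 [ 0.6109 -0.0861  0.1581  0.0141] [ 0.6099 -0.0843  0.1572]
[259. 241.] 274 [0.6467 0.0744 0.1503 0.0201] [0.6461 0.0765 0.1491]
```

```bash
python3 -m inch '{"travel":[[-8,0.5,0],[-8,0.5,0],[-8,0.5,0],[-8,0.5,0],[-2,0,0],[0,0,0]],"turn":[0,0,0,0,0,0]}' | grep -E "pos|force|wid|time"; python3 -m inch '{"travel":[[0,0,0],[0,0,0],[0,0,0],[0,0,0]],"turn":[0,0,0,0]}' 50| grep -E "pos|force|wid|time"; python3 - <<'E'
from h import *
for r in caps("side","green",.12,.18): print(*r)
E
```

```text
time_s: 41.28
tool_pos: [0.5908, -0.0864, 0.1054]
contact_force: [2.3, -0.2, 6.6]
gripper_width: 0.0391
time_s: 41.62
tool_pos: [0.5866, -0.0857, 0.1012]
contact_force: [0.9, 0.6, 0.5]
gripper_width: 0.0497
[318. 214.] 246 [ 0.5565 -0.0792  0.1509  0.0215] [ 0.5568 -0.0764  0.1493]
[259. 242.] 271 [0.6474 0.0746 0.151  0.0198] [0.6454 0.0762 0.1496]
```

```bash
python3 -m inch '{"travel":[[0,3,0],[-6,0,0],[-8,0,0],[-8,0,0],[-8,0,0],[0,0,0],[0,0,0]],"turn":[0,0,0,0,0,0,0]}' 62| grep -E "pos|force|wid|time"; python3 -m inch '{"travel":[[0,0,0],[0,0,0],[0,0,0],[0,0,0],[0,0,0]],"turn":[0,0,0,0,0]}' 0| grep -E "pos|force|wid|time"; python3 -m inch '{"travel":[[0,0,2],[0,0,0]],"turn":[0,0]}' | grep -E "pos|force|wid|time";python3 - <<'E'
from h import *
for r in caps("side","green",.12,.18): print(*r)
E
```

```text
time_s: 42.25
tool_pos: [0.5572, -0.0832, 0.1025]
contact_force: [0.4, 0.5, -0.0]
gripper_width: 0.0621
time_s: 42.67
tool_pos: [0.5587, -0.0835, 0.103]
contact_force: [-0.3, -1.2, 2.2]
gripper_width: 0.0391
time_s: 42.83
tool_pos: [0.5578, -0.083, 0.1043]
contact_force: [-1.0, -0.2, -1.1]
gripper_width: 0.039
[323. 214.] 96 [ 0.5479 -0.0805  0.1513  0.0174] [ 0.5459 -0.0787  0.1501]
[259. 241.] 273 [0.6465 0.0735 0.1506 0.0211] [0.6463 0.0771 0.1492]
```

```bash
python3 -m inch '{"travel":[[0,2,0],[6,-0.6,0],[7,-0.7,0],[7,-0.7,0],[0,0,0]],"turn":[0,0,0,0,0]}' | grep -E "pos|force|wid|time"; python3 -m inch '{"travel":[[7,-0.6,0],[7,-0.6,0],[0,0,0]],"turn":[0,0,0]}' | grep -E "pos|force|wid|time"; python3 -m inch '{"travel":[[7,-0.6,0],[7,-0.6,0],[0,0,0]],"turn":[0,0,0]}' | grep -E "pos|force|wid|time"; python3 - <<'E'
from h import *
for r in caps("side","green",.12,.18): print(*r)
E
```

```text
time_s: 43.3
tool_pos: [0.5801, -0.0836, 0.1049]
contact_force: [-0.3, -0.6, -0.1]
gripper_width: 0.0393
time_s: 43.55
tool_pos: [0.5938, -0.0847, 0.1048]
contact_force: [0.8, 0.4, -0.2]
gripper_width: 0.0389
time_s: 43.8
tool_pos: [0.6077, -0.0859, 0.1049]
contact_force: [-0.1, -0.6, -0.9]
gripper_width: 0.0396
[304. 210.] 104 [ 0.602  -0.0847  0.1525  0.0209] [ 0.5962 -0.0817  0.1509]
[259. 241.] 274 [0.6469 0.0755 0.1505 0.0205] [0.646  0.0764 0.1492]
```

No force this time, so the barrel is sliding freely. Continue.

```bash
python3 -m inch '{"travel":[[7,-0.6,0],[6,-0.5,0],[0,0,0]],"turn":[0,0,0]}' | grep -E "pos|force|wid|time"; python3 -m inch '{"travel":[[3,-0.3,0],[3,-0.3,0],[0,0,0]],"turn":[0,0,0]}' | grep -E "pos|force"; python3 -m inch '{"travel":[[3,-0.3,0],[0,0,0]],"turn":[0,0]}' | grep -E "pos|force"; python3 -m inch '{"travel":[[2,-0.2,0],[0,0,0]],"turn":[0,0]}' | grep -E "pos|force"; python3 - <<'E'
from h import *
for r in caps("side","green",.12,.18): print(*r)
E
```

```text
time_s: 44.1
tool_pos: [0.6205, -0.087, 0.1048]
contact_force: [0.2, -0.4, -0.7]
gripper_width: 0.039
tool_pos: [0.6255, -0.0874, 0.1046]
contact_force: [-0.1, -0.1, -1.1]
tool_pos: [0.6284, -0.0876, 0.1045]
contact_force: [0.1, 0.7, -1.0]
tool_pos: [0.6303, -0.0879, 0.1045]
contact_force: [1.1, -0.0, -2.1]
[295. 208.] 101 [ 0.6206 -0.0854  0.1523  0.0191] [ 0.619  -0.0837  0.1506]
[259. 241.] 274 [0.6468 0.0741 0.1508 0.0197] [0.6464 0.0758 0.1492]
```

```bash
python3 -m inch '{"travel":[[3,-0.3,0],[0,0,0]],"turn":[0,0]}' | grep -E "pos|force"; python3 -m inch '{"travel":[[3,-0.3,0],[0,0,0]],"turn":[0,0]}' | grep -E "pos|force"; python3 -m inch '{"travel":[[2,-0.2,0],[0,0,0]],"turn":[0,0]}' | grep -E "pos|force"; python3 -m inch '{"travel":[[2,-0.2,0],[0,0,0]],"turn":[0,0]}' | grep -E "pos|force"
```

```text
tool_pos: [0.6334, -0.0882, 0.1046]
contact_force: [-0.4, -0.4, -0.8]
tool_pos: [0.6349, -0.0883, 0.1042]
contact_force: [-3.1, -0.9, 1.3]
tool_pos: [0.6355, -0.0883, 0.1039]
contact_force: [-6.5, 0.1, 3.5]
tool_pos: [0.636, -0.0883, 0.1037]
contact_force: [-10.3, 1.1, 5.2]
```

Home against the stop, with the force rising. Release, lift straight up, and check.

```bash
python3 -m inch '{"travel":[[-3,0.3,0],[0,0,0],[0,0,0],[0,0,0],[0,0,0],[0,0,30],[0,0,40],[0,0,35],[0,0,0],[0,0,0],[-30,-20,0],[-30,-30,0],[-35,-30,0],[-35,-30,0],[-35,-30,0],[-30,-30,0],[0,0,0]],"turn":[0,0,0,0,0,0,0,0,0,0,0,0,0,0,0,0,0]}' 56| grep -E "pos|force|wid|time";python3 - <<'E'
from h import *
for k in("green","red"):
 for n in("top","side"):
  for r in caps(n,k,.08,.18): print(k,n,*r)
print(gate_angle())
E
```

```text
time_s: 46.82
tool_pos: [0.4478, -0.2525, 0.2075]
contact_force: [0.3, 0.1, -0.2]
gripper_width: 0.0558
green top [307. 188.] 296 [0.6472 0.07   0.1536 0.0201] [0.6462 0.0697 0.1509]
green top [384. 195.] 297 [ 0.6333 -0.0873  0.1542  0.0199] [ 0.6323 -0.0863  0.1511]
green side [290. 208.] 240 [ 0.634  -0.0833  0.1507  0.0222] [ 0.6325 -0.081   0.1489]
green side [259. 241.] 271 [0.647  0.0742 0.1506 0.0197] [0.6459 0.0756 0.1491]
red top [468. 263.] 108 [ 0.5001 -0.263   0.1082  0.018 ] [ 0.5016 -0.2628  0.1056]
red side [370. 181.] 171 [ 0.4944 -0.353   0.1053  0.0234] [ 0.4926 -0.3535  0.1039]
red side [363. 197.] 183 [ 0.494  -0.2663  0.1056  0.0212] [ 0.4927 -0.2645  0.1033]
(1.055, 406)
```

```bash
python3 -m inch '{"travel":[[-1,26,0],[0,26,0],[0,26,0],[0,26,0],[0,26,0],[0,26,0],[0,26,0],[0,26,0],[0,26,0],[0,26,0],[0,0,0],[0,0,0]],"turn":[0,0,0,0,0,0,0,0,0,0,0,0]}' 0| grep -E "pos|force|wid|time"; python3 -m inch '{"travel":[[0,0,-35],[0,0,-35],[0,0,-35],[0,0,-30],[0,0,-7],[0,0,0],[0,0,0]],"turn":[0,0,0,0,0,0,0]}'| grep -E "pos|force|wid|time"
```

```text
time_s: 48.07
tool_pos: [0.4523, 0.0135, 0.2093]
contact_force: [-0.4, -0.3, 0.2]
gripper_width: 0.0003
time_s: 48.65
tool_pos: [0.453, 0.0109, 0.0681]
contact_force: [0.3, -0.8, 0.3]
gripper_width: -0.0001
```

```bash
python3 -m inch '{"travel":[[5,-0.5,0],[5,-0.5,0],[5,-0.5,0],[5,-0.5,0],[5,-0.5,0],[5,-0.5,0],[5,-0.5,0],[5,-0.5,0],[5,-0.5,0],[0,0,0]],"turn":[0,0,0,0,0,0,0,0,0,0]}'| grep -E "pos|force|wid|time"; python3 -m inch '{"travel":[[3,-0.3,0],[3,-0.3,0],[0,0,0]],"turn":[0,0,0]}' | grep -E "pos|force"; python3 -m inch '{"travel":[[3,-0.3,0],[0,0,0]],"turn":[0,0]}' | grep -E "pos|force"; python3 -m inch '{"travel":[[3,-0.3,0],[0,0,0]],"turn":[0,0]}' | grep -E "pos|force"; python3 -c "
from h import *
print(gate_angle())"
```

```text
time_s: 49.48
tool_pos: [0.4603, 0.0107, 0.0653]
contact_force: [-74.7, 3.6, 67.2]
gripper_width: -0.0002
tool_pos: [0.4601, 0.0107, 0.0656]
contact_force: [-74.3, 3.1, 65.0]
tool_pos: [0.4599, 0.0108, 0.0657]
contact_force: [-73.0, 3.3, 63.3]
tool_pos: [0.4598, 0.0108, 0.0659]
contact_force: [-73.1, 2.3, 62.5]
(1.024, 86)
```

```bash
python3 -m inch '{"travel":[[-20,2,0],[-20,2,0],[-20,2,0],[0,0,0],[0,0,0]],"turn":[0,0,0,0,0]}'| grep -E "pos|force|wid|time"; python3 - <<'E'
from h import *
im,d=capture("side"); save("side7",cv2.resize(im[150:350,240:440],None,fx=3,fy=3,interpolation=cv2.INTER_CUBIC)); print(gate_angle())
P=cloud("side",d)
for ce,a,p in blobs("side",im,P,"yellow",(.04,.13)): print(ce,a,np.percentile(p,[2,98],axis=0).round(3).tolist())
for k in("green",):
  for r in caps("side",k,.08,.18): print(k,*r)
E
```

```text
time_s: 50.53
tool_pos: [0.4511, 0.0113, 0.0694]
contact_force: [1.3, -0.6, -0.2]
gripper_width: -0.0001
(1.022, 91)
[322.68867925 280.39622642] 106 [[0.473, 0.004, 0.055], [0.528, 0.132, 0.086]]
green [290. 208.] 237 [ 0.6317 -0.0836  0.1507  0.0229] [ 0.6319 -0.081   0.1491]
green [259. 241.] 272 [0.6472 0.0743 0.1507 0.0203] [0.646  0.0768 0.1491]
```

View pics/side7.png

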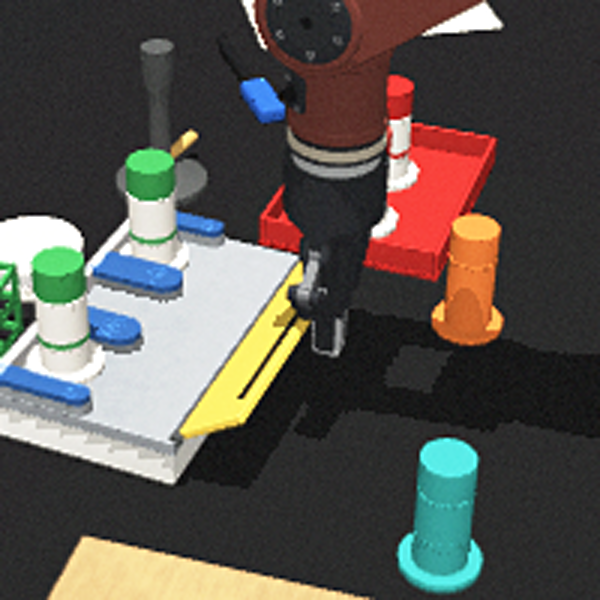

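```bash
python3 -m inch '{"travel":[[0,0,-10],[0,0,-9],[0,0,0],[4,-0.4,0],[5,-0.5,0],[0,0,0]],"turn":[0,0,0,0,0,0]}'| grep -E "pos|force|wid|time"; python3 -m inch '{"travel":[[3.6,-0.3,5.6],[3.8,-0.3,4.8],[0,0,0]],"turn":[0,0,0]}'| grep -E "pos|force|wid|time";python3 -c "
from h import *
print(gate_angle())"
```

```text
time_s: 51.18
tool_pos: [0.4595, 0.0104, 0.0486]
contact_force: [0.3, 0.3, 0.3]
gripper_width: -0.0002
time_s: 51.43
tool_pos: [0.4657, 0.01, 0.06]
contact_force: [-4.2, 0.6, 3.5]
gripper_width: 0.0002
(0.819, 273)
```

```bash
python3 -m inch '{"travel":[[4.3,-0.4,4.4],[4.6,-0.4,3.9],[0,0,0]],"turn":[0,0,0]}'| grep -E "pos|force|wid|time"; python3 -m inch '{"travel":[[5.1,-0.5,3.5],[5.3,-0.5,2.9],[0,0,0]],"turn":[0,0,0]}'| grep -E "pos|force|wid|time";python3 -m inch '{"travel":[[5.6,-0.5,2.4],[5.9,-0.5,1.8],[0,0,0]],"turn":[0,0,0]}'| grep -E "pos|force|wid|time";python3 -c "
from h import *
print(gate_angle())"
```

```text
time_s: 51.73
tool_pos: [0.4751, 0.0092, 0.0685]
contact_force: [-4.9, 1.5, 4.6]
gripper_width: 0.0001
time_s: 51.98
tool_pos: [0.4872, 0.008, 0.0752]
contact_force: [-2.1, -0.0, 2.6]
gripper_width: -0.0006
time_s: 52.23
tool_pos: [0.4988, 0.007, 0.0787]
contact_force: [-0.6, 0.5, 0.2]
gripper_width: 0.0002
(0.143, 76)
```

```bash
python3 -m inch '{"travel":[[5,-0.5,0.8],[3,-0.3,0.2],[0,0,0]],"turn":[0,0,0]}'| grep -E "pos|force|wid|time"; python3 -m inch '{"travel":[[3,-0.3,0],[0,0,0]],"turn":[0,0]}'| grep -E "pos|force|wid|time";python3 -m inch '{"travel":[[3,-0.3,0],[0,0,0]],"turn":[0,0]}'| grep -E "pos|force|wid|time";python3 -c "
from h import *
print(gate_angle())"
```

```text
time_s: 52.53
tool_pos: [0.5053, 0.0064, 0.0789]
contact_force: [-0.2, 0.4, -0.2]
gripper_width: 0.0002
time_s: 52.7
tool_pos: [0.5078, 0.0061, 0.0787]
contact_force: [-0.4, -0.0, 0.2]
gripper_width: -0.0006
time_s: 52.87
tool_pos: [0.5084, 0.006, 0.0784]
contact_force: [-5.7, -0.0, 5.8]
gripper_width: -0.0
(0.006, 279)
```

```bash
python3 -m inch '{"travel":[[3,-0.3,0],[2,-0.2,0],[0,0,0]],"turn":[0,0,0]}'| grep -E "pos|force|wid|time"; python3 -m inch '{"travel":[[-20,2,0],[-30,2,0],[0,0,40],[0,0,40],[0,0,40],[0,-40,0],[0,-40,0],[0,-40,0],[-20,-40,0],[-20,-40,0],[-20,-40,0],[-20,-40,0],[-10,-40,0],[0,-40,0],[0,0,0],[0,0,0],[0,0,0]],"turn":[0,0,0,0,0,0,0,0,0,0,0,0,0,0,0,0,0]}'| grep -E "pos|force|wid|time";python3 - <<'E'
from h import *
print(gate_angle("side"))
for k in("green","red"):
 for n in("top","side"):
  for r in caps(n,k,.08,.18): print(k,n,*r)
im,d=capture("top");P=cloud("top",d)
for ce,a,p in blobs("top",im,P,"yellow",(.09,.13)): print("gate",cv2.minAreaRect((p[:,:2]*1000).astype(np.float32)),np.median(p[:,2]))
a=im[100:350,140:560]; im2,_=capture("side"); b=im2[170:400,180:440]
save("end",np.hstack([cv2.resize(a,(470,280)),cv2.resize(b,(317,280))]))
E
```

```text
time_s: 53.17
tool_pos: [0.5083, 0.0061, 0.0777]
contact_force: [-17.9, 0.8, 13.8]
gripper_width: -0.0001
time_s: 54.58
tool_pos: [0.3807, -0.3395, 0.1985]
contact_force: [0.7, 0.8, 0.3]
gripper_width: -0.0001
(0.002, 387)
green top [307. 188.] 297 [0.6475 0.0697 0.1538 0.0201] [0.6472 0.0698 0.1508]
green top [384. 195.] 297 [ 0.6332 -0.0871  0.1533  0.0201] [ 0.6322 -0.0864  0.1507]
green side [290. 208.] 237 [ 0.6347 -0.0853  0.1505  0.0219] [ 0.6327 -0.0823  0.1488]
green side [259. 241.] 272 [0.6472 0.0755 0.1507 0.0204] [0.6461 0.0761 0.1494]
red top [472. 267.] 328 [ 0.4926 -0.2691  0.1083  0.0207] [ 0.4918 -0.2692  0.1055]
red top [515. 267.] 332 [ 0.4932 -0.3577  0.1087  0.02  ] [ 0.4926 -0.3578  0.1057]
red side [370. 182.] 174 [ 0.4909 -0.3561  0.1058  0.0221] [ 0.4927 -0.3525  0.1035]
red side [363. 197.] 187 [ 0.496  -0.2651  0.1054  0.0238] [ 0.4914 -0.2634  0.1037]
gate ((522.1547241210938, -0.20171356201171875), (244.74111938476562, 8.195538520812988), 84.6355209350586) 0.11089356262967326
```

View pics/end.png

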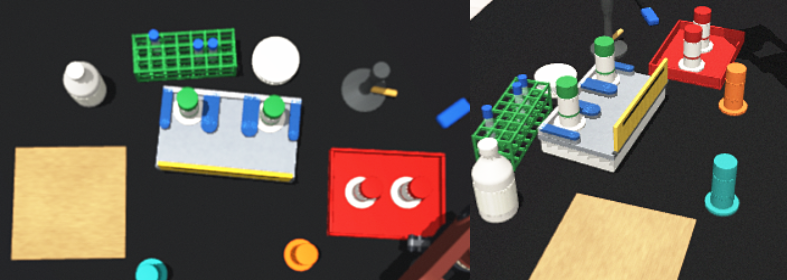

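```bash
python3 -c "
from station import *
print(job_done())"
```

```text
the job is handed in; nothing more can be done
None
```

The changeover is done and handed in at about 55 s of robot time. I opened the gate, stood both used barrels upright in the red tray, slid both fresh barrels home in slots 1 and 3, then shut the gate.

**Final checks:**
- **Barrels in the slots:** the fresh caps read at deck height plus 100 mm, so both stand flat. Both were pushed until the back-stop force rose to about 10 N. They read 2–3 mm deeper than I expected from where the used barrels stood, which is about camera accuracy.
- **Barrels in the tray:** both used barrels stand upright.
- **Gate:** it reads 0.002 rad, and its edge is within about 1 mm of where it started.
- **Bystanders:** in the last picture the rack, dishes, bottle, burner and look-alikes appear where they were. I did not measure them.

**What went wrong on the way:**
- **First grasp of used1:** the gripper met something with about 16 N, probably the neighbouring barrel's cap. I regripped higher.
- **First fresh barrel (slot 3):** its foot landed on the gate's hinge and it tilted. I moved it inward and set it flat.
- **Second fresh barrel (slot 1):** it was left at the slot mouth twice, most likely because the grip pressed it onto the deck. A slightly lifted push went home.
- **First push to shut the gate:** it jammed, and the wrist force reached about 100 N, under the 120 N limit. Moving the fingers along the gate's arc shut it with about 6 N, and the last push against the stop was about 23 N.

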